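Air the lamp-base drying box

TASK

Air the drying box: first, with the blue cover still shut, lift the round cap off the vent by its knob and set it down gently, right way up, on the cork mat, and let it go. Then raise the blue sprung cover by its bar until it is at the angle of the red-tipped marker arm, the bar in line with the red ball, and finish while the fingers still hold it steady there, because it falls shut by itself. Leave the marker arm as it is set and do not shift the wire spools or the lamp.

Things in the scene. Friction and masses are not known exactly. Their poses are not given: they have to be found in the camera images.
- box: plywood drying box fixed to the bench, 200 x 340 x 128 mm (x, y, z). Origin: centre of its underside, on the bench; x points from its front (bar side, towards the robot) to its hinge side, z up. The -y half has the blue sprung cover, the +y half a fixed deck (top 128 mm up) with the vent. A thin steel arc, 100 mm radius about the hinge line, stands beside the cover's -y edge.
- cap: loose round aluminium vent cap, at the start right way up on the vent ring, about 0.12 kg. Origin: centre of its underside; z up. Plug of 26 mm radius, 10 mm deep; disc of 45 mm radius from 10 to 18 mm up; black knob: stem of 9 mm radius from 18 to 32 mm, head of 15 mm radius from 32 to 48 mm. Set down, it stands flat on its plug.
- vent (a point): centre of the vent's mouth, 144 mm above the bench, at (0, 95, 144) mm in the box frame: a dark steel ring of 36 mm outer and 30 mm inner radius, 16 mm tall; the cap's disc lies on it and its plug sits inside with 4 mm of play.
- mat: round cork mat fixed on the bench, 75 mm radius, 4 mm thick; origin at the centre of its underside on the bench.
- cover (a joint): angle (rad) of the blue sprung cover (190 x 186 x 8 mm): 0 shut and level, grows as its bar side rises, stop at 1.2. Spring and weight always pull it shut: raising it by the bar takes about 3 N at first and at 0.7 rad 5 N along the arc (7 N straight up); let go, it falls shut.
- cover_bar (a point): middle of the cover's bar: round steel bar, 12 mm thick, 170 mm long, parallel to the hinge (box y), 242 mm from the hinge line, carried in front of the cover on two flat arms 70 mm either side of the middle; free gap of 44 mm to the box front, 130 mm between the arms. Shut, it is 124 mm above the bench. x points from bar to hinge.
- cover_hinge (a point): middle of the cover's hinge line, 124 mm above the bench, at (92, -75, 124) mm in the box frame. With the cover at angle a the bar's middle is 242 mm x cos a to the front (box -x) of this point and 242 mm x sin a above it.
- mark (a joint): angle (rad) at which the marker arm is set, on the same scale as cover, between 0.4 and 0.75: the cover is at the mark when the two values are equal. The arm stays put by friction and is to be left as it is.
- mark_tip (a point): centre of the red ball, 9 mm radius, at the end of the thin white marker arm, which pivots on the cover's hinge line 125 mm to the box's -y side of the cover's middle. The ball is 242 mm from the hinge line, as the bar is: at the mark, the bar's line points straight at the ball. x points along the arm to the hinge.
- spool: bystander: grey spool of copper wire standing upright, 36 mm radius, 85 mm tall, origin under its centre.
- reel: bystander: small red reel of copper wire standing upright, 28 mm radius, 55 mm tall, origin under its centre.
- lamp: bystander: finished table lamp, white shade of 72 mm radius, 330 mm tall, origin under its base.
There are look-alikes about, which are no part of the job. What is meant by the cap is not yellow, and is the larger of those in its own colour. Of the things that look like the mat, take the one that is nearest to the robot's base at the start.

How it is judged:
By the outcome, as a careful person would: the job done as asked, in the order asked, and still so for the second after the job is handed in, while the arm keeps its last pose, push and grip.
It also fails if it takes over 61 s, if anything falls off the work surface, if the arm or the gripper's body presses on something with over 40 N, if the wrist force passes 120 N, or if a joint passes its speed limit or range.

ROBOT

A 6-joint arm with a two-finger parallel gripper is mounted at the origin on the work surface. World frame = base frame: x ahead of the robot, y to its left, z up, the work surface at z = 0. Lengths are in m, angles in rad, forces in N, time in s.
With the tool pointing down it reaches from about 0.2 to 0.875 m from the base axis. Payload 3.4 kg.
Tool frame: the origin (TCP) lies at the very end of the fingers, on their centre line; the grasp point (between the pads) lies 19 mm behind it; z points along the fingers, y is the line along which they close (so a half turn about z gives the same grasp; the last joint's range is limited). The gripper opens to 94 mm and grips with 3 to 60 N. Pads are 16 mm wide; open, the fingers measure 119 mm over their backs; the gripper's body (75 mm by 177 mm) begins 78 mm behind the grasp point.
Start: joints at [1.145, 0.276, 1.505, -0, 1.361, -0.121], TCP at [0.173, 0.549, 0.205] pointing down, gripper open.
Joint ranges: [-2.89, 2.89], [-0.75, 2.08], [0.22, 2.7], [-1.18, 4.32], [0.11, 2.71], [-2.7, 2.7]. Speed limits (rad/s): [2.57, 2.57, 3.14, 3.14, 3.14, 3.14].

INTERFACE

Orientations are given as [roll, pitch, yaw] about the fixed x, y, z axes, in that order (R = Rz(yaw) Ry(pitch) Rx(roll)).
In Python, from plant import status, optics, env gives the robot as it stands.
- The arm moves only by the tool drive_tool, never from a script. Its argument "targets" is a list of rows, each an object of numbers: "fingers": the opening, from -1 (shut) to 1 (fully open); "tx", "ty", "tz": the shift along the world's x, y, z in mm; "twist": the turn about the world's z in degrees. In form: [{"fingers": .., "tx": .., "ty": .., "tz": .., "twist": ..}, ...]. A call has 1 to 10 rows; each row shifts and turns the commanded pose from where the row before left it; what a row does not reach is not made up. A row lasts 1/8 s, in which the tool goes at most 62.5 mm and 10.7 degrees, less where a joint would pass 70% of its speed; a pose out of reach is approached as far as the arm can. A call is refused whole if a number of a shift passes 62.5 or a number of a turn 10.7, either way. A call with a gripper value outside its range is refused whole. The fingers move at their own pace and stop on an object; "force" is the grip in N (left out, the last holds). Time passes only in rows, so rows that do not move let the fingers close. It gives the time, the measured TCP pose, the force, the opening and the grip force at its end, in the units of the state.
- status.read_state(): the state, without advancing time (a new reading comes with each control period).
- optics.camera(name): name is "scene" or "side" or "wrist"; returns a dict with "color" (420x560x3 uint8, red, green, blue), "range_z" (420x560 float32, m along the optical axis (not along the pixel's ray), 0 where there is no reading), "K" (3x3 intrinsics, pixels), "camera_from_world" (4x4, takes a point from world to camera coordinates). Camera axes: x right, y up, looking along -z (the intrinsics and any distortion apply to the point x, -y, -z); pixel columns grow to the right and rows downward; lengths in m; the calibration is good to about 2 mm. A picture is of the moment at which its call begins.
- env.sign_off(): hands the job in; it is judged then, once.
The state is a dict: "clock": time; "q": joint angles; "dq": joint speeds; "tau": joint torques, N m; "position": TCP position; "orientation": TCP orientation; "ft_force": force on the tool from outside, world axes, zero at the start; "wrist_torque": the same for the moment, N m; "finger_gap": finger opening in m; "finger_force": force on a finger pad.
Only numpy, scipy, OpenCV 4.12 (cv2) and the standard library are available. Lean on these libraries where they do the work, as an engineer would, in place of code of your own. Each camera call takes 0.05 s, during which the arm holds its last target. There are 200 camera calls.

## Working session

There is one attempt and no reset: what is moved stays moved. The work goes in short steps, Python scripts to look and compute and a tool call to move; the robot and the scene stay as the last step left them, time stands still between calls to the robot, and variables do not carry over. Pictures are saved under pics/ and viewed, at most 10 in all, crops included, and the job is handed in when it is done.

Besides the shell and the picture viewer there is one more tool, called after "Emit:" by a JSON object that holds its "api" and its "payload". drive_tool: Moves the arm, as the interface text tells. Its arguments: {"type":"object","properties":{"targets":{"type":"array","items":{"type":"object","properties":{"fingers":{"type":"number"},"tx":{"type":"number"},"ty":{"type":"number"},"tz":{"type":"number"},"twist":{"type":"number"}}}},"force":{"type":"number"}},"required":["targets"]}

```bash
mkdir -p pics
cat > h.py <<'E'
import numpy as np, cv2, sys
sys.path.insert(0,'.')
from plant import status, optics, env
def shot(n,tag):
    c=optics.camera(n); cv2.imwrite(f'pics/{tag}.png',c['color'][:,:,::-1]); np.savez(f'/tmp/{tag}.npz',**{k:c[k] for k in('color','range_z','K','camera_from_world')}); return c
def load(tag): return dict(np.load(f'/tmp/{tag}.npz'))
def cloud(c):
    K=c['K'];z=c['range_z'];v,u=np.mgrid[:z.shape[0],:z.shape[1]]
    P=np.stack([(u-K[0,2])/K[0,0]*z,-(v-K[1,2])/K[1,1]*z,-z,np.ones_like(z)],-1)
    W=P@np.linalg.inv(c['camera_from_world']).T
    W=W[...,:3]; W[z==0]=np.nan; return W
E
python3 - <<'E'
from h import *
for n in('scene','side'): 
    c=shot(n,n+'0'); print(n,c['K'].tolist(),np.linalg.inv(c['camera_from_world']).round(3).tolist(),[k for k in c])
a=np.vstack([cv2.imread('pics/scene0.png'),cv2.imread('pics/side0.png')])
s=status.read_state();print(s)
E
```

```text
scene [[538.818849766362, 0.0, 276.250917657862], [0.0, 538.818849766362, 218.75515279512007], [0.0, 0.0, 1.0]] [[-0.524, -0.552, 0.648, 1.623], [0.851, -0.347, 0.393, 0.678], [0.008, 0.758, 0.653, 1.124], [0.0, 0.0, 0.0, 1.0]] ['color', 'range_z', 'K', 'camera_from_world']
side [[502.0740757856929, 0.0, 273.9352565331391], [0.0, 502.0740757856929, 210.97630769807952], [0.0, 0.0, 1.0]] [[0.865, 0.303, -0.4, -0.016], [-0.501, 0.507, -0.702, -1.055], [-0.01, 0.807, 0.59, 1.048], [0.0, 0.0, 0.0, 1.0]] ['color', 'range_z', 'K', 'camera_from_world']
{'clock': 0.1, 'q': array([ 1.14500391e+00,  2.76487544e-01,  1.50596245e+00, -2.47419539e-05,
        1.36070931e+00, -1.20983574e-01]), 'dq': array([-2.17069913e-03, -6.66039941e-05, -4.49206053e-03,  1.94539712e-03,
       -6.78823201e-04,  8.37294388e-04]), 'tau': array([ 1.50403943e-03, -4.05452549e+01, -2.37779993e+01,  7.02707400e-02,
        2.98664183e-02, -4.89700176e-05]), 'position': array([0.17236229, 0.54803773, 0.20473402]), 'orientation': array([-3.14003453e+00, -1.65064848e-04,  2.83678886e+00]), 'ft_force': array([-0.09280488,  0.10991316, -0.26955411]), 'wrist_torque': array([-0.05278361,  0.01920144, -0.01324971]), 'finger_force': 0.0, 'finger_gap': 0.09393059168705642}
```

View pics/scene0.png

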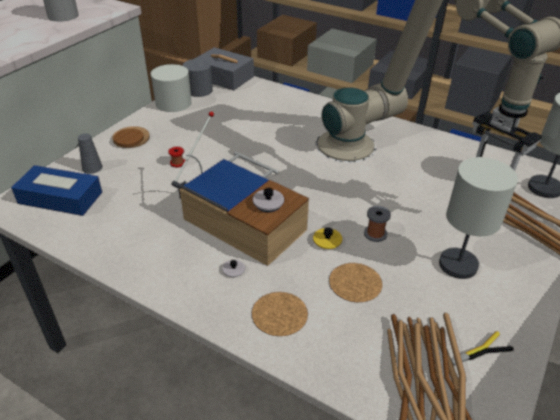

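View pics/side0.png

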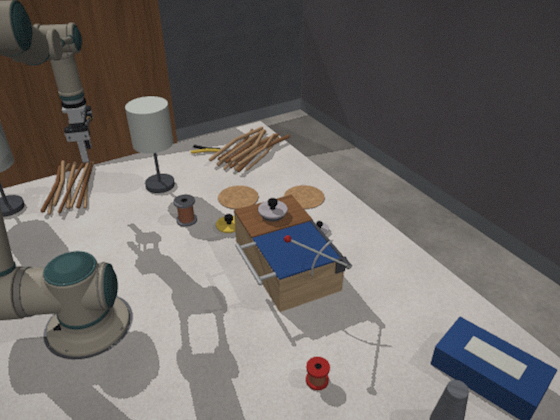

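Scene picture: cap candidates are silver on the vent (268,197), small silver (233,267) and yellow (327,237). I choose the one on the vent because it is not yellow and is the larger silver one. Mat candidates are cork at (355,281) and (280,313), plus a brown dish-like one at (130,137); distance to the base will decide. The red ball is at (211,114), and the side view shows the ball at (287,238).

```bash
cat >> h.py <<'E'
def px(c,p):
    q=c['camera_from_world']@np.r_[p,1]; K=c['K']; return K[0,0]*q[0]/-q[2]+K[0,2], K[1,1]*q[1]/q[2]+K[1,2]
def ray(c,u,v):
    T=np.linalg.inv(c['camera_from_world']);K=c['K'];d=T[:3,:3]@np.array([(u-K[0,2])/K[0,0],-(v-K[1,2])/K[1,1],-1]);return T[:3,3],d/np.linalg.norm(d)
def plane(c,u,v,z):
    o,d=ray(c,u,v);return o+d*(z-o[2])/d[2]
def tri(r):
    A=np.zeros((3,3));b=np.zeros(3)
    for o,d in r: M=np.eye(3)-np.outer(d,d);A+=M;b+=M@o
    x=np.linalg.solve(A,b);return x,[np.linalg.norm((np.eye(3)-np.outer(d,d))@(x-o)) for o,d in r]
def blobs(m,amin=12):
    n,l,s,ce=cv2.connectedComponentsWithStats(m.astype(np.uint8));return [(ce[i].round(1),s[i,4],l==i) for i in range(1,n) if s[i,4]>=amin]
E
python3 - <<'E'
from h import *
for t in('scene0','side0'):
    c=load(t);W=cloud(c);h=cv2.cvtColor(c['color'],cv2.COLOR_RGB2HSV);H,S,V=[h[...,i].astype(int) for i in range(3)]
    print('==',t)
    Z=W[...,2]
    print('blue');
    for ce,a,m in blobs((H>100)&(H<125)&(S>120)&(Z>.1)&(Z<.5)&(W[...,0]>0.2),300):
        p=W[m][:,:2]; print(ce,a,np.median(W[m],0).round(4),cv2.minAreaRect((p*1000).astype(np.float32)))
    print('red')
    for ce,a,m in blobs(((H<6)|(H>174))&(S>150)&(V>80)): print(ce,a,np.nanmedian(W[m],0).round(4))
    print('cork')
    for ce,a,m in blobs((H>6)&(H<20)&(S>80)&(abs(Z)<.02),300):
        (e,ax,an)=cv2.fitEllipse(max(cv2.findContours(m.astype(np.uint8),0,cv2.CHAIN_APPROX_NONE)[0],key=len))
        print(ce,a,np.nanmean(W[m],0).round(4),plane(c,*e,.004).round(4),np.ptp(W[m],0).round(3),(H[m].mean(),S[m].mean(),V[m].mean()))
    print('black knobs')
    for ce,a,m in blobs((V<45)&(Z>.02)&(Z<.25)&(W[...,0]>.25)&(W[...,0]<1.2),20): print(ce,a,np.nanmedian(W[m],0).round(4),np.nanmax(Z[m]).round(3))
c=cv2.imread('pics/scene0.png')[120:300,150:400];d=cv2.imread('pics/side0.png')[180:310,220:400]
cv2.imwrite('pics/crop.png',np.hstack([cv2.resize(c,(480,346),interpolation=2),cv2.resize(d,(320,346))]))
E
```

```text
== scene0
blue
[225.8 183.6] 2086 [ 0.5791 -0.1376  0.1299] ((575.3990478515625, -141.30453491210938), (187.1357421875, 189.9156036376953), 83.59831237792969)
red
[210.8 113.5] 13 [ 0.4789 -0.2573  0.2876]
[175.7 151.6] 106 [ 0.4439 -0.4564  0.0566]
[176.2 163.9] 33 [ 0.4556 -0.4517  0.0103]
cork
[189.5  37.6] 687 [-0.4882 -1.1442 -0.    ] [-1.1004 -1.7437  0.004 ] [0.393 0.399 0.04 ] (np.float64(14.852983988355167), np.float64(123.34497816593887), np.float64(69.8136826783115))
[243.9 241.9] 376 [ 0.6624 -0.0197  0.0129] [0.7004 0.0911 0.004 ] [0.189 0.357 0.019] (np.float64(17.63031914893617), np.float64(96.59308510638297), np.float64(100.07180851063829))
[355.3 282.1] 1583 [0.6262 0.3344 0.0057] [0.6254 0.3343 0.004 ] [0.151 0.147 0.016] (np.float64(15.996841440303221), np.float64(120.41377132027796), np.float64(152.0454832596336))
[279.3 313.6] 1893 [0.8351 0.2124 0.0058] [0.8344 0.2119 0.004 ] [0.146 0.146 0.016] (np.float64(16.001584786053883), np.float64(120.69941891178024), np.float64(152.10776545166402))
black knobs
[267.8 192.9] 68 [0.6014 0.0282 0.181 ] 0.187
[378.6 212.7] 
[... 474 characters left out ...]
] [0.0742 1.3676 0.004 ] [0.285 0.05  0.04 ] (np.float64(12.824953445065177), np.float64(129.19366852886407), np.float64(71.02607076350093))
[237.6 196.6] 690 [0.6209 0.33   0.0061] [0.6217 0.3326 0.004 ] [0.147 0.149 0.017] (np.float64(15.36376811594203), np.float64(108.80869565217391), np.float64(157.00289855072464))
[306.4 195.7] 579 [0.8401 0.2056 0.0061] [0.8389 0.2066 0.004 ] [0.123 0.15  0.017] (np.float64(15.293609671848014), np.float64(109.01727115716753), np.float64(156.96545768566494))
black knobs
[272.4 202.9] 66 [0.5911 0.0195 0.1794] 0.188
[228.4 218.4] 56 [0.5135 0.182  0.0456] 0.053
[319.2 223.9] 21 [0.7649 0.0126 0.0342] 0.041
[317.7 365.8] 22 [ 0.4346 -0.4629  0.0573] 0.061
```

View pics/crop.png

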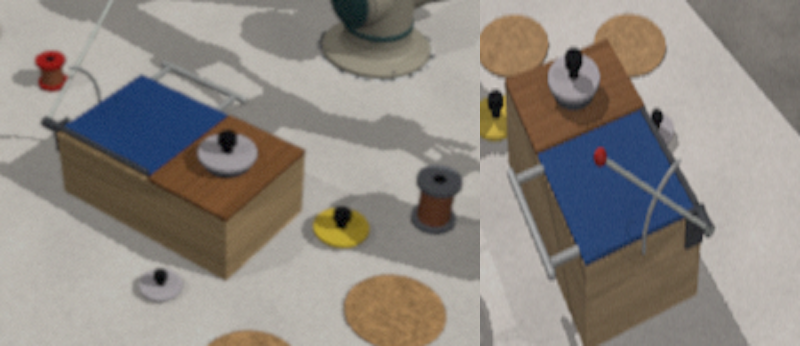

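Run:
```python
from h import *
s,d=load('scene0'),load('side0')
def T(a,b): x,r=tri([ray(s,*a),ray(d,*b)]); return x.round(4),np.round(r,4)
print('ball',T((210.8,113.5),(287.3,238.5)))
print('knob',T((267.8,192.9),(272.4,202.9)))
print('knob on z.174', plane(s,267.8,192.9,.174),plane(d,272.4,202.9,.174))
ed={}
for t,c in(('scene',s),('side',d)):
    W=cloud(c);h=cv2.cvtColor(c['color'],cv2.COLOR_RGB2HSV);H,S=h[...,0],h[...,1]
    m=(H>100)&(H<125)&(S>120)&(W[...,2]>.1)&(W[...,0]>.3)&(W[...,1]>-.4)
    m=max(blobs(m,300),key=lambda b:b[1])[2].astype(np.uint8)
    m=cv2.morphologyEx(m,cv2.MORPH_CLOSE,np.ones((9,9)))
    cn=max(cv2.findContours(m,0,cv2.CHAIN_APPROX_NONE)[0],key=len)[:,0].astype(float)
    P=np.array([plane(c,u,v,.128)[:2]*1000 for u,v in cn],np.float32)
    r=cv2.minAreaRect(P);print(t,r,cv2.boxPoints(r).round(0).tolist())
    # deck (wood top) + bar points by height
    Z=W[...,2]; m=(Z>.12)&(Z<.136)&(W[...,0]>.3)&(W[...,0]<.8)&(abs(W[...,1])<.3)
    print('top',m.sum(),cv2.minAreaRect((W[m&(W[...,0]>.48)][:,:2]*1000).astype(np.float32)))
    m=(Z>.11)&(Z<.14)&(W[...,0]>.36)&(W[...,0]<.455)&(W[...,1]>-.25)&(W[...,1]<0)
    q=W[m]; print('bar',m.sum()); 
    if m.sum()>10:
        for y in np.arange(-.22,-.02,.02):
            k=abs(q[:,1]-y)<.01; 
            if k.any(): print(round(y,2),k.sum(),np.median(q[k],0).round(3))
print('dish',plane(s,130,137,.004),'lamp2',plane(s,548,185,0))
```

```text
ball (array([ 0.4733, -0.2597,  0.2842]), array([0.0001, 0.0001]))
knob (array([0.5944, 0.0247, 0.1722]), array([0., 0.]))
knob on z.174 [0.59634651 0.02586216 0.174     ] [0.59322538 0.02250258 0.174     ]
scene ((571.7616577148438, -143.3668212890625), (187.23416137695312, 180.7157745361328), 83.55652618408203) [[471.0, -226.0], [651.0, -247.0], [672.0, -60.0], [492.0, -40.0]]
top 4611 ((583.22119140625, -86.18646240234375), (381.6684875488281, 209.24757385253906), 84.68424224853516)
bar 204
-0.22 5 [ 0.419 -0.214  0.128]
-0.2 40 [ 0.429 -0.2    0.128]
-0.18 16 [ 0.426 -0.181  0.127]
-0.16 23 [ 0.428 -0.158  0.129]
-0.14 18 [ 0.43  -0.137  0.129]
-0.12 19 [ 0.432 -0.12   0.13 ]
-0.1 20 [ 0.434 -0.1    0.128]
-0.08 19 [ 0.436 -0.079  0.129]
-0.06 29 [ 0.441 -0.06   0.129]
-0.04 15 [ 0.44  -0.044  0.128]
side ((570.698486328125, -144.36285400390625), (187.4417724609375, 188.23081970214844), 84.06002807617188) [[467.0, -228.0], [655.0, -247.0], [674.0, -61.0], [487.0, -41.0]]
top 4870 ((580.8865356445312, -83.06500244140625), (378.72705078125, 205.08468627929688), 84.1904067993164)
bar 272
-0.22 13 [ 0.418 -0.215  0.128]
-0.2 70 [ 0.433 -0.202  0.129]
-0.18 28 [ 0.42  -0.18   0.131]
-0.16 23 [ 0.423 -0.158  0.13 ]
-0.14 24 [ 0.425 -0.139  0.13 ]
-0.12 21 [ 0.426 -0.12   0.131]
-0.1 23 [ 0.429 -0.099  0.13 ]
-0.08 18 [ 0.431 -0.081  0.13 ]
-0.06 43 [ 0.437 -0.061  0.129]
-0.04 9 [ 0.434 -0.045  0.129]
dish [ 0.40029531 -0.72665641  0.004     ] lamp2 [-0.14784301  0.70546702  0.        ]
```

Emit:
{"api": "drive_tool", "payload": {"targets": [{"tz": 50,"fingers": 1},{"tz": 20,"ty": -50,"twist": -9.8},{"tx": 10,"ty": -55,"twist": -9.8},{"tx": 20,"ty": -55,"twist": -9.8},{"tx": 30,"ty": -50,"twist": -9.8},{"tx": 40,"ty": -45,"twist": -9.8},{"tx": 40,"ty": -45,"twist": -9.8},{"tx": 40,"ty": -45,"twist": -9.8},{"tx": 40,"ty": -45,"twist": -9.8},{"tx": 40,"ty": -45}]}}

```text
validation failed for argument at $.ta...
```

Emit:
{"api": "drive_tool", "payload": {"targets": [{"fingers": 1,"tx": 0,"ty": 0,"tz": 50,"twist": 0},{"fingers": 1,"tx": 0,"ty": -50,"tz": 20,"twist": -9.8},{"fingers": 1,"tx": 10,"ty": -55,"tz": 0,"twist": -9.8},{"fingers": 1,"tx": 20,"ty": -55,"tz": 0,"twist": -9.8},{"fingers": 1,"tx": 30,"ty": -50,"tz": 0,"twist": -9.8},{"fingers": 1,"tx": 40,"ty": -45,"tz": 0,"twist": -9.8},{"fingers": 1,"tx": 40,"ty": -45,"tz": 0,"twist": -9.8},{"fingers": 1,"tx": 40,"ty": -45,"tz": 0,"twist": -9.8},{"fingers": 1,"tx": 40,"ty": -45,"tz": 0,"twist": -9.8},{"fingers": 1,"tx": 40,"ty": -45,"tz": 0,"twist": 0}]}}

```text
clock: 1.35
position: [0.4334, 0.1118, 0.2753]
orientation: [3.142, -0.0, 1.467]
ft_force: [0.6, -1.0, 0.1]
finger_gap: 0.0941
finger_force: 0.0
```

Emit:
{"api": "drive_tool", "payload": {"targets": [{"fingers": 1,"tx": 50,"ty": -27,"tz": 0,"twist": 0},{"fingers": 1,"tx": 50,"ty": -27,"tz": 0,"twist": 0},{"fingers": 1,"tx": 40,"ty": -22,"tz": -10,"twist": 0},{"fingers": 1,"tx": 22,"ty": -11,"tz": -20,"twist": 0},{"fingers": 1,"tx": 0,"ty": 0,"tz": 0,"twist": 0}]}}

```text
clock: 1.98
position: [0.5943, 0.0257, 0.2427]
orientation: [-3.136, 0.0, 1.467]
ft_force: [-0.6, -0.1, -0.5]
finger_gap: 0.0942
finger_force: 0.0
```

Run:
```python
from h import *
c=shot('wrist','w1');W=cloud(c);V=c['color'].max(2)
print(status.read_state()['position'])
for ce,a,m in blobs((V<60)&(W[...,2]>.15)&(W[...,2]<.2),60): print(ce,a,np.nanmedian(W[m],0).round(4),plane(c,*ce,.182).round(4))
```

```text
[0.5937515  0.02648984 0.2442203 ]
[281.4 216.5] 1079 [0.5934 0.0297 0.1825] [0.5934 0.0296 0.182 ]
```

View pics/w1.png

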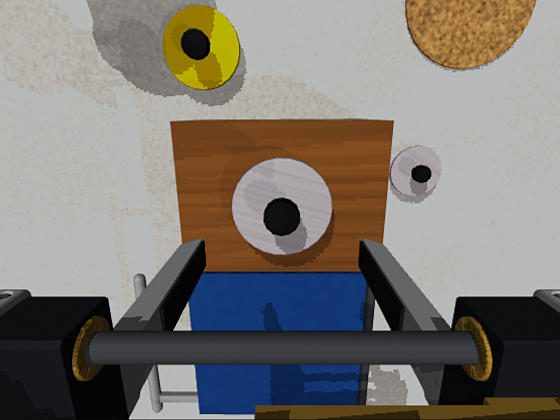

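The wrist view shows the silver cap with its black knob at (281,216), centred between the fingers. The small silver cap (421,173), the yellow one (195,44) and the mat (470,20) are off to the sides. The position agrees with the stereo measurement, so I descend and grip.

Emit:
{"api": "drive_tool", "payload": {"targets": [{"fingers": 1,"tx": -1,"ty": 2,"tz": -40,"twist": 0},{"fingers": 0.2,"tx": 0,"ty": 0,"tz": -30,"twist": 0},{"fingers": 0,"tx": 0,"ty": 0,"tz": -16,"twist": 0},{"fingers": -0.2,"tx": 0,"ty": 0,"tz": 0,"twist": 0},{"fingers": -0.6,"tx": 0,"ty": 0,"tz": 0,"twist": 0},{"fingers": -0.6,"tx": 0,"ty": 0,"tz": 0,"twist": 0},{"fingers": -0.6,"tx": 0,"ty": 0,"tz": 0,"twist": 0}], "force": 20}}

```text
clock: 2.9
position: [0.594, 0.0285, 0.1603]
orientation: [3.14, -0.0, 1.468]
ft_force: [0.4, -0.1, -0.1]
finger_gap: 0.0374
finger_force: 0.0
```

Emit:
{"api": "drive_tool", "payload": {"targets": [{"fingers": -1,"tx": 0,"ty": 0,"tz": -2,"twist": 0},{"fingers": -1,"tx": 0,"ty": 0,"tz": 0,"twist": 0},{"fingers": -1,"tx": 0,"ty": 0,"tz": 0,"twist": 0},{"fingers": -1,"tx": 0,"ty": 0,"tz": 0,"twist": 0}]}}

```text
clock: 3.4
position: [0.594, 0.0285, 0.1585]
orientation: [3.14, -0.0, 1.468]
ft_force: [-0.8, 0.3, 4.9]
finger_gap: 0.0295
finger_force: 20.0
```

Emit:
{"api": "drive_tool", "payload": {"targets": [{"fingers": -1,"tx": 0,"ty": 0,"tz": 8,"twist": 0},{"fingers": -1,"tx": 0,"ty": 0,"tz": 16,"twist": 0},{"fingers": -1,"tx": 0,"ty": 0,"tz": 30,"twist": 0},{"fingers": -1,"tx": 0,"ty": 0,"tz": 20,"twist": 0},{"fingers": -1,"tx": 0,"ty": 0,"tz": 0,"twist": 0}]}}

```text
clock: 4.03
position: [0.5949, 0.0285, 0.2339]
orientation: [3.137, -0.0, 1.469]
ft_force: [0.5, -0.2, -2.3]
finger_gap: 0.0292
finger_force: 20.0
```

Run:
```python
from h import *
c=shot('wrist','w2');W=cloud(c);a=shot('side','s2')
print(status.read_state())
m=np.zeros(W.shape[:2],bool);h=cv2.cvtColor(c['color'],cv2.COLOR_RGB2HSV)
m=(h[...,0]>6)&(h[...,0]<22)&(h[...,1]>70)&(abs(W[...,2])<.02)
for ce,n,k in blobs(m,500): print(ce,n,np.nanmean(W[k],0).round(4),np.ptp(W[k],0).round(3))
cv2.imwrite('pics/c2.png',np.hstack([cv2.resize(c['color'],(400,300)),cv2.resize(a['color'][120:330,140:420],(400,300))])[:,:,::-1])
```

```text
{'clock': 4.125, 'q': array([-6.90297209e-02,  2.92189338e-01,  1.41766456e+00, -4.67986053e-06,
        1.43205409e+00,  3.33270693e-02]), 'dq': array([-0.00043524,  0.01432402,  0.02117157,  0.00048434, -0.00130033,
        0.0009526 ]), 'tau': array([ 1.39837002e-02, -4.35685730e+01, -2.54598176e+01,  7.57051818e-02,
       -1.69660320e-02,  7.72818839e-04]), 'position': array([0.59330654, 0.0285429 , 0.23128995]), 'orientation': array([-3.14127765e+00,  1.51391905e-05,  1.46844019e+00]), 'ft_force': array([ 0.01102998, -0.5534804 , -1.05781083]), 'wrist_torque': array([-0.05459565,  0.0761297 ,  0.02636627]), 'finger_force': 19.999845921993256, 'finger_gap': 0.029269320623417815}
[466.9  29.5] 7162 [0.8264 0.1819 0.0048] [0.149 0.081 0.009]
```

View pics/c2.png

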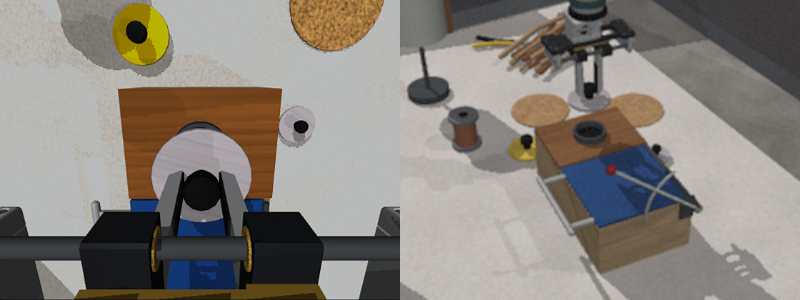

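The cap is held level at the knob ((200,190) in the wrist half of the picture). The vent is open at (592,130) in the side half, so I carry the cap to the mat.

Emit:
{"api": "drive_tool", "payload": {"targets": [{"fingers": -1,"tx": 2,"ty": 25,"tz": 0,"twist": 0},{"fingers": -1,"tx": 5,"ty": 50,"tz": 0,"twist": 0},{"fingers": -1,"tx": 5,"ty": 50,"tz": 0,"twist": 0},{"fingers": -1,"tx": 5,"ty": 50,"tz": 0,"twist": 0},{"fingers": -1,"tx": 5,"ty": 50,"tz": 0,"twist": 0},{"fingers": -1,"tx": 4,"ty": 50,"tz": -10,"twist": 0},{"fingers": -1,"tx": 4,"ty": 30,"tz": -35,"twist": 0},{"fingers": -1,"tx": 0,"ty": 0,"tz": -50,"twist": 0},{"fingers": -1,"tx": 0,"ty": 0,"tz": -50,"twist": 0},{"fingers": -1,"tx": 0,"ty": 0,"tz": -35,"twist": 0}]}}

```text
clock: 5.38
position: [0.6212, 0.3328, 0.0471]
orientation: [-3.136, 0.003, 1.469]
ft_force: [0.1, 0.3, -0.7]
finger_gap: 0.0293
finger_force: 20.0
```

Emit:
{"api": "drive_tool", "payload": {"targets": [{"fingers": -1,"tx": 0,"ty": 0,"tz": -10,"twist": 0},{"fingers": -1,"tx": 0,"ty": 0,"tz": 0,"twist": 0}]}}

```text
clock: 5.62
position: [0.6233, 0.3334, 0.0408]
orientation: [-3.14, 0.001, 1.468]
ft_force: [0.3, -0.3, -1.5]
finger_gap: 0.0297
finger_force: 20.0
```

Emit:
{"api": "drive_tool", "payload": {"targets": [{"fingers": -1,"tx": 0,"ty": 0,"tz": -4,"twist": 0},{"fingers": -1,"tx": 0,"ty": 0,"tz": -4,"twist": 0},{"fingers": -1,"tx": 0,"ty": 0,"tz": -3,"twist": 0},{"fingers": -1,"tx": 0,"ty": 0,"tz": 0,"twist": 0}]}}

```text
clock: 6.12
position: [0.6235, 0.3335, 0.0305]
orientation: [3.142, 0.0, 1.468]
ft_force: [0.2, 1.0, -0.7]
finger_gap: 0.0292
finger_force: 20.0
```

Emit:
{"api": "drive_tool", "payload": {"targets": [{"fingers": -1,"tx": 0,"ty": 0,"tz": -1,"twist": 0},{"fingers": -1,"tx": 0,"ty": 0,"tz": 0,"twist": 0}]}}

```text
clock: 6.38
position: [0.6236, 0.3336, 0.0295]
orientation: [3.141, -0.0, 1.468]
ft_force: [0.2, 0.1, 0.2]
finger_gap: 0.0292
finger_force: 20.0
```

Emit:
{"api": "drive_tool", "payload": {"targets": [{"fingers": -1,"tx": 0,"ty": 0,"tz": -1,"twist": 0},{"fingers": -1,"tx": 0,"ty": 0,"tz": 0,"twist": 0}]}}

```text
clock: 6.62
position: [0.6237, 0.3336, 0.0287]
orientation: [3.141, -0.0, 1.468]
ft_force: [-0.8, 0.4, 0.5]
finger_gap: 0.0296
finger_force: 20.0
```

Emit:
{"api": "drive_tool", "payload": {"targets": [{"fingers": -1,"tx": 0,"ty": 0,"tz": -1,"twist": 0},{"fingers": -1,"tx": 0,"ty": 0,"tz": 0,"twist": 0}]}}

```text
clock: 6.88
position: [0.6237, 0.3336, 0.0286]
orientation: [3.141, -0.0, 1.468]
ft_force: [-1.5, -0.7, 5.1]
finger_gap: 0.0293
finger_force: 20.0
```

Emit:
{"api": "drive_tool", "payload": {"targets": [{"fingers": -0.2,"tx": 0,"ty": 0,"tz": 0.5,"twist": 0},{"fingers": 0,"tx": 0,"ty": 0,"tz": 0,"twist": 0},{"fingers": 0.2,"tx": 0,"ty": 0,"tz": 0,"twist": 0},{"fingers": 0.3,"tx": 0,"ty": 0,"tz": 0,"twist": 0},{"fingers": 0.3,"tx": 0,"ty": 0,"tz": 20,"twist": 0},{"fingers": 0.3,"tx": 0,"ty": 0,"tz": 40,"twist": 0},{"fingers": 0.3,"tx": 0,"ty": 0,"tz": 60,"twist": 0},{"fingers": 0.1,"tx": 0,"ty": 0,"tz": 60,"twist": 0},{"fingers": 0.1,"tx": 0,"ty": 0,"tz": 60,"twist": 0},{"fingers": 0.1,"tx": 0,"ty": 0,"tz": 20,"twist": 0}]}}

```text
clock: 8.12
position: [0.625, 0.3341, 0.2934]
orientation: [3.134, -0.004, 1.468]
ft_force: [0.8, -0.5, -0.2]
finger_gap: 0.0518
finger_force: 0.0
```

Run:
```python
from h import *
a=shot('side','s3');b=shot('scene','s3b')
cv2.imwrite('pics/c3.png',np.hstack([cv2.resize(b['color'][130:340,180:460],(400,300)),cv2.resize(a['color'][120:330,140:420],(400,300))])[:,:,::-1])
for c in(a,b):
    W=cloud(c);V=c['color'].max(2)
    for ce,n,m in blobs((V<50)&(W[...,2]>.025)&(W[...,2]<.07)&(W[...,0]>.5)&(W[...,1]>.2),15): print(ce,n,np.nanmedian(W[m],0).round(4),plane(c,*ce,.044).round(4))
```

```text
[238.1 188.2] 46 [0.6215 0.3252 0.048 ] [0.6232 0.3263 0.044 ]
[355.5 271.8] 73 [0.6322 0.3324 0.0522] [0.6255 0.3305 0.044 ]
```

View pics/c3.png

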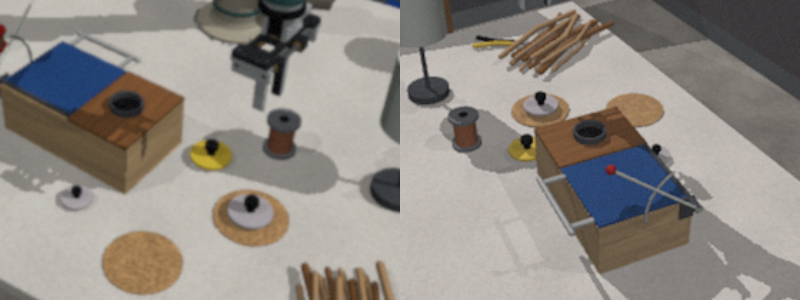

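The cap stands upright on the near mat, at (250,205) in the scene half and (540,103) in the side half. Next is the bar.

Emit:
{"api": "drive_tool", "payload": {"targets": [{"fingers": 0.1,"tx": -10,"ty": -25,"tz": 0,"twist": 0},{"fingers": 0.1,"tx": -22,"ty": -50,"tz": 0,"twist": 0},{"fingers": 0.1,"tx": -22,"ty": -50,"tz": 0,"twist": 0},{"fingers": 0.1,"tx": -22,"ty": -50,"tz": 0,"twist": 0},{"fingers": 0.1,"tx": -22,"ty": -50,"tz": 0,"twist": 0},{"fingers": 0.1,"tx": -22,"ty": -50,"tz": 0,"twist": 0},{"fingers": 0.1,"tx": -22,"ty": -50,"tz": 0,"twist": 0},{"fingers": 0.1,"tx": -22,"ty": -50,"tz": 0,"twist": 0},{"fingers": 0.1,"tx": -22,"ty": -50,"tz": -10,"twist": 0},{"fingers": 0.1,"tx": -12,"ty": -37,"tz": -30,"twist": 0}]}}

```text
clock: 9.48
position: [0.4246, -0.1303, 0.2472]
orientation: [3.14, 0.001, 1.467]
ft_force: [0.3, -0.3, 0.3]
finger_gap: 0.0515
finger_force: 0.0
```

Emit:
{"api": "drive_tool", "payload": {"targets": [{"fingers": 0.1,"tx": 0,"ty": 0,"tz": -50,"twist": 0},{"fingers": 0.1,"tx": 0,"ty": 0,"tz": 0,"twist": 0}]}}

```text
clock: 9.72
position: [0.4215, -0.1271, 0.1937]
orientation: [-3.131, -0.004, 1.467]
ft_force: [-0.0, 0.9, -0.2]
finger_gap: 0.0513
finger_force: 0.0
```

Run:
```python
from h import *
c=shot('wrist','w4');W=cloud(c)
print(status.read_state()['position'])
m=(W[...,2]>.115)&(W[...,2]<.135)&(W[...,0]<.46)&(W[...,0]>.38)
q=W[m]
for y in np.arange(-.2,-.03,.02):
    k=abs(q[:,1]-y)<.004
    if k.any(): print(round(y,2),k.sum(),np.median(q[k],0).round(4),q[k].min(0).round(4),q[k].max(0).round(4))
```

```text
[ 0.42391122 -0.12774539  0.19631573]
-0.2 351 [ 0.4351 -0.1994  0.1276] [ 0.4133 -0.204   0.1253] [ 0.4567 -0.1961  0.132 ]
-0.18 116 [ 0.4211 -0.1799  0.1293] [ 0.4154 -0.1839  0.1247] [ 0.4273 -0.1761  0.1312]
-0.16 120 [ 0.4232 -0.16    0.1295] [ 0.4174 -0.164   0.1252] [ 0.4291 -0.156   0.1318]
-0.14 126 [ 0.4251 -0.1401  0.1295] [ 0.4194 -0.144   0.1255] [ 0.4309 -0.136   0.1315]
-0.12 139 [ 0.4271 -0.12    0.1295] [ 0.4214 -0.124   0.1244] [ 0.4337 -0.116   0.1317]
-0.1 151 [ 0.4295 -0.1     0.1295] [ 0.4235 -0.104   0.1249] [ 0.4354 -0.0961  0.132 ]
-0.08 157 [ 0.4313 -0.08    0.1294] [ 0.4256 -0.084   0.1259] [ 0.4372 -0.076   0.1318]
-0.06 446 [ 0.444  -0.0598  0.1277] [ 0.4277 -0.064   0.1248] [ 0.46   -0.056   0.1315]
-0.04 148 [ 0.435  -0.0405  0.129 ] [ 0.4297 -0.044   0.1246] [ 0.4405 -0.0362  0.1317]
```

View pics/w4.png

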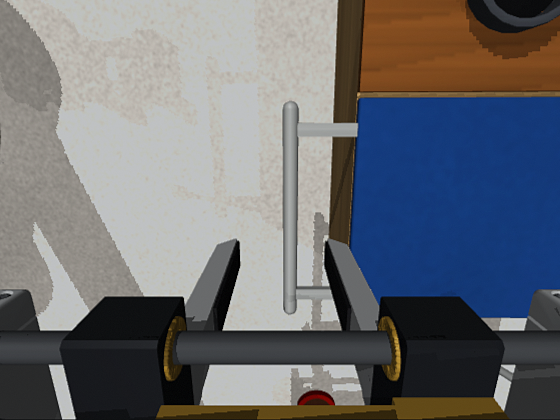

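The wrist view shows the bar as the vertical rod at column 290, rows 100–313, midway between the fingers. The ball is at (315,400). Descend and grip.

Emit:
{"api": "drive_tool", "payload": {"targets": [{"fingers": 0.1,"tx": 1,"ty": 0,"tz": -40,"twist": 0},{"fingers": 0.1,"tx": 0,"ty": 0,"tz": -35,"twist": 0},{"fingers": 0.1,"tx": 0,"ty": 0,"tz": -18,"twist": 0},{"fingers": -0.3,"tx": 0,"ty": 0,"tz": 0,"twist": 0},{"fingers": -0.6,"tx": 0,"ty": 0,"tz": 0,"twist": 0},{"fingers": -1,"tx": 0,"ty": 0,"tz": 0,"twist": 0},{"fingers": -1,"tx": 0,"ty": 0,"tz": 0,"twist": 0},{"fingers": -1,"tx": 0,"ty": 0,"tz": 0,"twist": 0},{"fingers": -1,"tx": 0,"ty": 0,"tz": 0,"twist": 0}], "force": 40}}

```text
clock: 10.9
position: [0.4274, -0.1287, 0.1055]
orientation: [3.14, 0.0, 1.468]
ft_force: [0.7, -0.4, 1.3]
finger_gap: 0.0104
finger_force: 40.0
```

Emit:
{"api": "drive_tool", "payload": {"targets": [{"fingers": -1,"tx": 0.4,"ty": 0,"tz": 9.6,"twist": 0},{"fingers": -1,"tx": 0.4,"ty": -0.1,"tz": 9.7,"twist": 0},{"fingers": -1,"tx": 2.3,"ty": -0.2,"tz": 19.3,"twist": 0},{"fingers": -1,"tx": 3.8,"ty": -0.4,"tz": 18.9,"twist": 0},{"fingers": -1,"tx": 5.4,"ty": -0.6,"tz": 18.6,"twist": 0},{"fingers": -1,"tx": 0,"ty": 0,"tz": 0,"twist": 0}]}}

```text
clock: 11.65
position: [0.4389, -0.1299, 0.1817]
orientation: [3.141, 0.0, 1.469]
ft_force: [3.1, -0.6, -5.9]
finger_gap: 0.0108
finger_force: 40.0
```

Emit:
{"api": "drive_tool", "payload": {"targets": [{"fingers": -1,"tx": 6.8,"ty": -0.7,"tz": 18.1,"twist": 0},{"fingers": -1,"tx": 8.2,"ty": -0.9,"tz": 17.6,"twist": 0},{"fingers": -1,"tx": 9.6,"ty": -1,"tz": 16.8,"twist": 0},{"fingers": -1,"tx": 10.8,"ty": -1.1,"tz": 15.9,"twist": 0},{"fingers": -1,"tx": 9,"ty": -0.9,"tz": 11.4,"twist": 0},{"fingers": -1,"tx": 4.2,"ty": -0.4,"tz": 4.9,"twist": 0},{"fingers": -1,"tx": 0,"ty": 0,"tz": 0,"twist": 0},{"fingers": -1,"tx": 0,"ty": 0,"tz": 0,"twist": 0}]}}

```text
clock: 12.65
position: [0.4822, -0.1342, 0.2638]
orientation: [-3.13, -0.0, 1.468]
ft_force: [-6.3, -0.7, -2.5]
finger_gap: 0.011
finger_force: 40.0
```

Run:
```python
from h import *
a=shot('side','s5');b=shot('scene','s5b')
s=status.read_state();print(s['position'],s['ft_force'],s['finger_gap'])
r=[];R={}
for n,c in(('side',a),('scene',b)):
    W=cloud(c);h=cv2.cvtColor(c['color'],cv2.COLOR_RGB2HSV);H,S,V=[h[...,i] for i in range(3)]
    for ce,k,m in blobs(((H<6)|(H>174))&(S>150)&(V>80),8):
        print(n,'red',ce,k,np.nanmedian(W[m],0).round(4))
    # cover plane from blue points
    m=(H>100)&(H<125)&(S>120)&(W[...,0]>.4)&(W[...,0]<.7)&(W[...,1]>-.26)&(W[...,1]<-.02)&(W[...,2]>.1)
    q=W[m]; 
    for _ in range(5):
        ce=q.mean(0);nv=np.linalg.svd(q-ce,full_matrices=False)[2][2];d=abs((q-ce)@nv);q=q[d<max(.003,2*d.std())]
    nv*=np.sign(nv[2]);print(n,len(q),'cover angle',np.arccos(nv[2]),nv.round(3))
    # bar
    u=np.array([.9945,-.1045]);o=np.array([.6657,-.1537]);e=(W[...,:2]-o)@u;y=(W[...,:2]-o)@np.array([.1045,.9945])
    m=(e<-.165)&(e>-.2)&(W[...,2]>.26)&(W[...,2]<.31)&(abs(y)<.086)&(abs(y)>.04)
    for lo,hi in((-.086,-.075),(-.075,-.065),(-.065,-.04),(.04,.065),(.065,.075),(.075,.086)):
        k=m&(y>lo)&(y<hi)
        if k.sum()>2: print(n,'bar',lo,k.sum(),np.median(e[k]).round(4),np.median(W[k][:,2]).round(4),W[k][:,2].max().round(4))
cv2.imwrite('pics/c5.png',np.hstack([cv2.resize(b['color'][80:230,160:360],(400,300)),cv2.resize(a['color'][150:300,200:400],(400,300))])[:,:,::-1])
```

```text
[ 0.48221075 -0.13417951  0.2637706 ] [-6.19052227 -0.67927844 -2.76211323] 0.010959218463023194
side red [287.2 238.5] 33 [ 0.4711 -0.2621  0.2875]
side red [317.3 371.4] 478 [ 0.4298 -0.4695  0.0548]
side 1061 cover angle 0.6882804135819099 [ 0.632 -0.067  0.772]
side bar -0.086 16 -0.1872 0.2843 0.2872
side bar -0.075 26 -0.1817 0.2807 0.288
side bar -0.065 32 -0.1863 0.2842 0.2874
side bar 0.04 21 -0.1883 0.2843 0.2891
side bar 0.065 11 -0.1878 0.2839 0.2856
side bar 0.075 11 -0.1882 0.2837 0.2869
scene red [210.9 113.9] 8 [ 0.4801 -0.2542  0.2883]
scene red [175.8 151.6] 107 [ 0.4435 -0.4561  0.0574]
scene red [175.8 164.3] 30 [ 0.4545 -0.4548  0.0093]
scene 2116 cover angle 0.6894732207150156 [ 0.633 -0.063  0.772]
scene bar -0.086 11 -0.1808 0.2812 0.2854
scene bar -0.075 25 -0.1764 0.2761 0.2871
scene bar -0.065 29 -0.1805 0.2826 0.2881
scene bar 0.04 31 -0.1811 0.2835 0.2888
scene bar 0.065 24 -0.1761 0.2768 0.2877
scene bar 0.075 17 -0.1782 0.2824 0.2888
```

View pics/c5.png

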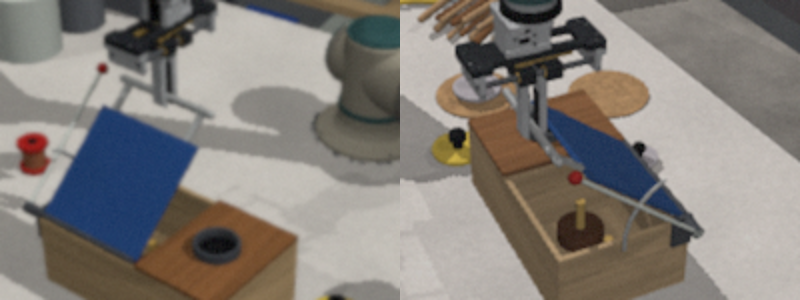

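The picture shows the cover raised by the bar, with the bar almost in line with the red ball ((103,68) in the scene half, (575,177) in the side half). I check this by fitting the bar's line in each image and comparing it with the ball's pixel.

```bash
cat > chk.py <<'E'
from h import *
X=np.array([.9945,-.1045,0]);Y=np.array([.1045,.9945,0]);O=np.array([.6657,-.1537,.124])
def P(a,y): return O-X*.242*np.cos(a)+np.array([0,0,.242*np.sin(a)])+Y*y
def check(tags):
    for t in tags:
        c=load(t);W=cloud(c);h=cv2.cvtColor(c['color'],cv2.COLOR_RGB2HSV);H,S,V=[h[...,i] for i in range(3)]
        red=min(blobs(((H<6)|(H>174))&(S>110)&(V>60),6),key=lambda b:np.hypot(*(b[0]-px(c,P(.725,-.125)))));ball=red[0]
        d=W-O;e=-d@X;y=d@Y;z=d[...,2];a0=.7
        r=np.hypot(e-.242*np.cos(a0),z-.242*np.sin(a0))
        m=(r<.02)&(np.hypot(e,z)>.225)&(abs(y)<.086)&(abs(y)>.035)&~((abs(y)>.055)&(abs(y)<.078)&(np.hypot(e,z)<.236))
        p=np.argwhere(m)[:,::-1].astype(np.float32)
        vx,vy,x0,y0=cv2.fitLine(p,cv2.DIST_HUBER,0,.01,.01).ravel();n=np.array([-vy,vx])
        off=lambda q:(np.array(q)-[x0,y0])@n
        g=[((np.array(px(c,P(a0+.05,-.125)))-px(c,P(a0-.05,-.125)))@n)/.1][0]
        L=np.array(px(c,P(a0,.08)))-px(c,P(a0,-.08));L/=np.linalg.norm(L)
        # model angle of bar from pixels, using pixel pts
        f=[np.mean([off(px(c,P(a,yy))) for yy in(-.06,.06)]) for a in np.arange(.6,.8,.005)]
        ab=np.interp(0,*(lambda o:(np.array(f)[o],np.arange(.6,.8,.005)[o]))(np.argsort(f)))
        nb=np.array([-L[1],L[0]]);fb=[(np.array(px(c,P(a,-.125)))-ball)@nb for a in np.arange(.6,.85,.005)]
        o=np.argsort(fb);am=np.interp(0,np.array(fb)[o],np.arange(.6,.85,.005)[o])
        print(t,len(p),'ball',ball,'off px',off(ball).round(2),'px/rad',g.round(1),'=> mark-cover',(off(ball)/g).round(4),'abs bar',ab.round(4),'abs mark',am.round(4),'lineangle err',np.cross(L,[vx,vy]).round(3))
        k=m;print('   cloud r-cent',np.median(e[k]).round(4),np.median(z[k]).round(4))
        print('   model px',np.round(px(c,P(.7,-.06)),1),np.round(px(c,P(.7,.06)),1))
E
python3 -W ignore -c "
from chk import *
check(['s5','s5b'])"
```

```text
s5 114 ball [287.3 238.4] off px -2.09 px/rad -93.5 => mark-cover 0.0224 abs bar 0.7009 abs mark 0.7286 lineangle err 0.015
   cloud r-cent 0.1875 0.16
   model px [274.3 225.2] [255.9 200.2]
s5b 112 ball [210.8 113.7] off px -0.01 px/rad -15.3 => mark-cover 0.0007 abs bar 0.6982 abs mark 0.6948 lineangle err -0.002
   cloud r-cent 0.1808 0.1592
   model px [227.9 120.9] [258.5 134. ]
```

Emit:
{"api": "drive_tool", "payload": {"targets": [{"fingers": -1,"tx": 1.5,"ty": -0.2,"tz": 3,"twist": 0},{"fingers": -1,"tx": 1.5,"ty": -0.2,"tz": 3,"twist": 0},{"fingers": -1,"tx": 0,"ty": 0,"tz": 0,"twist": 0},{"fingers": -1,"tx": 0,"ty": 0,"tz": 0,"twist": 0}]}}

```text
clock: 13.25
position: [0.4887, -0.1348, 0.2714]
orientation: [-3.137, -0.0, 1.468]
ft_force: [-6.0, -0.1, -3.3]
finger_gap: 0.011
finger_force: 40.0
```

```bash
cat > pl.py <<'E'
from chk import *
def go(t):
    check([t+'a',t+'b'])
    for n in'ab':
        c=load(t+n);W=cloud(c);h=cv2.cvtColor(c['color'],cv2.COLOR_RGB2HSV);H,S=h[...,0],h[...,1]
        m=(H>100)&(H<125)&(S>120)&(W[...,0]>.4)&(W[...,0]<.7)&(W[...,1]>-.26)&(W[...,1]<-.02)&(W[...,2]>.1);q=W[m]
        for _ in range(5):
            ce=q.mean(0);nv=np.linalg.svd(q-ce,full_matrices=False)[2][2];d=abs((q-ce)@nv);q=q[d<max(.003,2*d.std())]
        d=q-O;print('plane',np.arccos(abs(nv[2])).round(4),'via hinge',np.median(np.arctan2(d[:,2],-d@X)-np.arcsin(.004/np.hypot(d[:,2],d@X))).round(4))
        # marker arm: thin pts near plane y=-125mm
        d=W-O;e=-d@X;y=d@Y;z=d[...,2];r=np.hypot(e,z);k=(abs(y+.125)<.012)&(r>.05)&(r<.228)&(z>.02)&(abs(r-.1)>.015)&(np.arctan2(z,e)>.5)&(np.arctan2(z,e)<.95)
        if k.sum()>5: l=np.polyfit(e[k],z[k],1);print('arm',k.sum(),'ang',np.median(np.arctan2(z[k],e[k])).round(4),'slope',np.arctan(l[0]).round(4))
E
python3 -W ignore -c "
from pl import *
shot('side','s6a');shot('scene','s6b')
s=status.read_state();print(s['position'],s['ft_force'])
import shutil
for x,y in(('s5','s5a'),): shutil.copy('/tmp/s5.npz','/tmp/s5a.npz')
go('s5');go('s6')"
```

```text
[ 0.4886891  -0.13481199  0.27143957] [-5.95178426  1.00375182 -3.38636295]
s5a 114 ball [287.3 238.4] off px -2.09 px/rad -93.5 => mark-cover 0.0224 abs bar 0.7009 abs mark 0.7286 lineangle err 0.015
   cloud r-cent 0.1875 0.16
   model px [274.3 225.2] [255.9 200.2]
s5b 112 ball [210.8 113.7] off px -0.01 px/rad -15.3 => mark-cover 0.0007 abs bar 0.6982 abs mark 0.6948 lineangle err -0.002
   cloud r-cent 0.1808 0.1592
   model px [227.9 120.9] [258.5 134. ]
plane 0.6883 via hinge 0.7151
arm 98 ang 0.7364 slope 0.7108
plane 0.6895 via hinge 0.7207
arm 95 ang 0.7479 slope 0.7115
s6a 115 ball [287.2 238.6] off px 1.97 px/rad -93.7 => mark-cover -0.021 abs bar 0.7411 abs mark 0.7265 lineangle err 0.025
   cloud r-cent 0.1806 0.1672
   model px [274.3 225.2] [255.9 200.2]
s6b 111 ball [210.8 113.8] off px 0.62 px/rad -15.3 => mark-cover -0.0406 abs bar 0.7359 abs mark 0.689 lineangle err -0.002
   cloud r-cent 0.1748 0.1659
   model px [227.9 120.9] [258.5 134. ]
plane 0.728 via hinge 0.7561
arm 98 ang 0.7375 slope 0.7085
plane 0.7328 via hinge 0.7584
arm 95 ang 0.7482 slope 0.7128
```

Emit:
{"api": "drive_tool", "payload": {"targets": [{"fingers": -1,"tx": -2,"ty": 0.2,"tz": -3,"twist": 0},{"fingers": -1,"tx": 0,"ty": 0,"tz": 0,"twist": 0},{"fingers": -1,"tx": 0,"ty": 0,"tz": 0,"twist": 0},{"fingers": -1,"tx": 0,"ty": 0,"tz": 0,"twist": 0}]}}

```text
clock: 13.85
position: [0.4863, -0.1346, 0.2687]
orientation: [-3.137, -0.0, 1.468]
ft_force: [-7.9, -0.2, -2.2]
finger_gap: 0.0108
finger_force: 40.0
```

```bash
python3 -W ignore -c "
from pl import *
shot('side','s7a');shot('scene','s7b')
s=status.read_state();print(s['position'],s['ft_force'])
go('s7')"
```

```text
[ 0.48633084 -0.13459801  0.26871806] [-6.27491803  0.34498865 -2.16836218]
s7a 109 ball [287.2 238.6] off px 0.59 px/rad -93.6 => mark-cover -0.0063 abs bar 0.7271 abs mark 0.7265 lineangle err 0.021
   cloud r-cent 0.1831 0.1642
   model px [274.3 225.2] [255.9 200.2]
s7b 117 ball [210.8 113.8] off px 0.25 px/rad -15.4 => mark-cover -0.0162 abs bar 0.7183 abs mark 0.689 lineangle err -0.006
   cloud r-cent 0.1768 0.1641
   model px [227.9 120.9] [258.5 134. ]
plane 0.713 via hinge 0.7408
arm 99 ang 0.7372 slope 0.7099
plane 0.7151 via hinge 0.7438
arm 95 ang 0.7463 slope 0.7085
```

Emit:
{"api": "drive_tool", "payload": {"targets": [{"fingers": -1,"tx": -0.4,"ty": 0,"tz": -0.5,"twist": 0},{"fingers": -1,"tx": 0,"ty": 0,"tz": 0,"twist": 0},{"fingers": -1,"tx": 0,"ty": 0,"tz": 0,"twist": 0},{"fingers": -1,"tx": 0,"ty": 0,"tz": 0,"twist": 0}]}}

```text
clock: 14.45
position: [0.4859, -0.1345, 0.2683]
orientation: [-3.137, -0.0, 1.469]
ft_force: [-7.6, -0.2, -1.5]
finger_gap: 0.0108
finger_force: 40.0
```

```bash
python3 -W ignore -c "
from pl import *
shot('side','s8a');shot('scene','s8b')
s=status.read_state();print(s['position'],s['ft_force'],s['dq'].round(4))
go('s8')"
```

```text
[ 0.48596217 -0.13455673  0.26827005] [-7.40574181 -0.09671101 -1.21119056] [-0.0015  0.0003 -0.0028 -0.0005  0.0009 -0.001 ]
s8a 114 ball [287.4 238.5] off px -0.12 px/rad -93.5 => mark-cover 0.0013 abs bar 0.7233 abs mark 0.7288 lineangle err 0.016
   cloud r-cent 0.1833 0.1639
   model px [274.3 225.2] [255.9 200.2]
s8b 115 ball [210.8 113.8] off px 0.64 px/rad -14.9 => mark-cover -0.0429 abs bar 0.716 abs mark 0.689 lineangle err 0.006
   cloud r-cent 0.1773 0.1637
   model px [227.9 120.9] [258.5 134. ]
plane 0.7114 via hinge 0.7389
arm 98 ang 0.738 slope 0.709
plane 0.7142 via hinge 0.7416
arm 94 ang 0.7452 slope 0.7066
```

The cover and marker agree within the measuring noise and the hold is steady, so I hand in.

```bash
python3 -c "
from plant import env
print(env.sign_off())"
```

```text
the job is handed in; nothing more can be done
None
```

The job is handed in after about 14.5 s of the 61 s: the cap stands upright and released on the nearer cork mat, and the fingers hold the cover steady at the marker angle, about 0.72 rad, within roughly 0.005 rad by the more sensitive measurements; no verdict was returned.

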